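# Put the tape and label rolls back on their spindles

### The job

Put the loose rolls away: tape on the thick short spindle and labels on the thin tall one, on each the full roll at the bottom and the started roll on top so that it gets used first, and the empty core into the carton. As soon as a full roll is on its spindle, press it down firmly for a moment so that it lies flat on the base, before fetching another roll. Leave the padlock and the date stamp where they are.

Things in the scene. Friction and masses are not known exactly. Their poses are not given: they have to be found in the camera images.
- tape_full_center (a point): centre (half-way up, on the axis) of the FULL roll of brown packing tape, lying flat: a ring 24 mm high, 66 mm outside diameter, with a wide 38 mm hole through its cardboard core; z axis along the hole, up; rigid, about 0.1 kg
- tape_started_center (a point): centre (half-way up, on the axis) of the STARTED roll of brown packing tape: same core and height (24 mm high, 38 mm hole) but only 54 mm outside diameter; z axis along the hole
- label_full_center (a point): centre (half-way up, on the axis) of the FULL roll of white paper labels, lying flat: 38 mm high, 64 mm outside diameter, with a narrow 26 mm hole through its cardboard core; z axis along the hole; about 0.12 kg
- label_started_center (a point): centre (half-way up, on the axis) of the STARTED roll of white labels: same core and height (38 mm high, 26 mm hole) but only 48 mm outside diameter; z axis along the hole
- spent_core_center (a point): centre (half-way up, on the axis) of an EMPTY cardboard tape core with nothing wound on it: a thin brown ring 24 mm high, 43 mm outside and 38 mm inside diameter
- thick_spindle: fixed roll stand for tape: a dark round base, 84 mm diameter and 8 mm thick, with a short thick upright aluminium post in its middle, 26 mm diameter, its domed tip 46 mm above the counter. Origin on the post's axis at counter height, z up. Rolls lie on the base (8 mm above the counter), their hole over the post, one on top of the other. A push of at least 4 N on a roll that lies there, kept up for a moment, counts as pressed
- thin_spindle: fixed roll stand for labels: the same dark base, 84 mm diameter and 8 mm thick, with a taller thin post, 13 mm diameter, its domed tip 72 mm above the counter. Origin on the post's axis at counter height, z up. Rolls lie on the base (8 mm above the counter), their hole over the post. A push of at least 4 N on a roll that lies there, kept up for a moment, counts as pressed
- core_carton: fixed open cardboard carton for empty cores, 130 (its x) x 110 (its y) x 50 mm high, walls and floor 4 to 5 mm. Origin at the centre of its underside, z up, x and y along its sides. An old label core (30 mm diameter, 38 mm high) stands fixed in its corner at x = +43, y = +31 mm; the rest is free
- padlock_center (a point): bystander: middle of the brass padlock's body, 64x42x19 mm, lying loose between the two rows
- date_stamp_center (a point): bystander: centre of the loose date stamp standing upright, wooden foot 22x52 mm with a dark turned knob, 66 mm high

How it is judged:
On the way, in this order (a step that is already met when the one before it is completed fails the run):
1. one full roll lies flat on its own spindle with nothing on it and is pressed down with at least 4 N, before the other full roll is brought to its spindle (((horizontal distance between tape_full_center and thick_spindle below 0.01 m and z of tape_full_center in the frame of thick_spindle between 0.016 and 0.024 m and angle between tape_full_center's own z axis and vertical below 0.08 rad and contact force between tape_full and thick_spindle above 4 N and horizontal distance between tape_started_center and thick_spindle above 0.05 m and horizontal distance between label_full_center and thin_spindle above 0.03 m) or (horizontal distance between label_full_center and thin_spindle below 0.01 m and z of label_full_center in the frame of thin_spindle between 0.023 and 0.031 m and angle between label_full_center's own z axis and vertical below 0.08 rad and contact force between label_full and thin_spindle above 4 N and horizontal distance between label_started_center and thin_spindle above 0.05 m and horizontal distance between tape_full_center and thick_spindle above 0.03 m))), for 0.1 s.
2. the other full roll lies flat on its own spindle with nothing on it and is pressed down with at least 4 N, the first full roll still lying on its spindle (((horizontal distance between label_full_center and thin_spindle below 0.01 m and z of label_full_center in the frame of thin_spindle between 0.023 and 0.031 m and angle between each of label_full_center, tape_full_center's own z axis and vertical below 0.08 rad and contact force between label_full and thin_spindle above 4 N and horizontal distance between label_started_center and thin_spindle above 0.05 m and horizontal distance between tape_full_center and thick_spindle below 0.01 m and z of tape_full_center in the frame of thick_spindle between 0.016 and 0.024 m) or (horizontal distance between tape_full_center and thick_spindle below 0.01 m and z of tape_full_center in the frame of thick_spindle between 0.016 and 0.024 m and angle between each of tape_full_center, label_full_center's own z axis and vertical below 0.08 rad and contact force between tape_full and thick_spindle above 4 N and horizontal distance between tape_started_center and thick_spindle above 0.05 m and horizontal distance between label_full_center and thin_spindle below 0.01 m and z of label_full_center in the frame of thin_spindle between 0.023 and 0.031 m))), for 0.1 s.
At the end, for the whole second after the job is handed in: Tape rolls over the thick post, label rolls over the thin one, within 10 mm of its axis and level (0.08 rad), full roll on the base, started roll on it (heights within 4 mm); the empty core inside the carton below its rim; all at rest (horizontal distance between each of tape_full_center, tape_started_center and thick_spindle below 0.01 m and z of tape_full_center in the frame of thick_spindle between 0.016 and 0.024 m and angle between each of tape_full_center, tape_started_center, label_full_center, label_started_center's own z axis and vertical below 0.08 rad and z of tape_started_center in the frame of thick_spindle between 0.04 and 0.048 m and horizontal distance between each of label_full_center, label_started_center and thin_spindle below 0.01 m and z of label_full_center in the frame of thin_spindle between 0.023 and 0.031 m and z of label_started_center in the frame of thin_spindle between 0.061 and 0.069 m and x of spent_core_center in the frame of core_carton between -0.061 and 0.061 m and y of spent_core_center in the frame of core_carton between -0.051 and 0.051 m and z of spent_core_center in the frame of core_carton below 0.05 m and linear speed of each of tape_full, tape_started, label_full, label_started, spent_core below 0.02 m/s); the robot touches nothing.
It fails at once if the padlock is moved by more than 20 mm (distance of padlock_center from where it was at the start of the episode above 0.02 m).
It fails at once if the date stamp is moved by more than 20 mm (distance of date_stamp_center from where it was at the start of the episode above 0.02 m).
It also fails if it takes over 131 s, if anything falls off the work surface, if the arm or the gripper's body presses on something with over 40 N, if the wrist force passes 120 N, or if a joint passes its speed limit or range.

### The arm

A 7-joint arm with a two-finger parallel gripper is mounted at the origin on a cart in front of the work surface, level with it; the furniture and walls round the work are solid. World frame = base frame: x ahead of the robot, y to its left, z up, the work surface at z = 0. Lengths are in m, angles in rad, forces in N, time in s.
With the tool pointing down it reaches from about 0.425 to 0.925 m from the base axis. Payload 6.8 kg.
Tool frame: the origin (TCP) lies between the finger pads; the fingertips stand finger_overhang ahead of it and the grasp point (between the pads) lies 6 mm ahead of it (finger_overhang is the distance from the TCP to the fingertips, in m); z points along the fingers, y is the line along which they close (so a half turn about z gives the same grasp; the last joint's range is limited). The gripper opens to 85 mm and grips with 20 to 120 N. Pads are 22 mm wide; open, the fingers measure 114 mm over their backs; the gripper's body (76 mm by 85 mm) begins 54 mm behind the grasp point. The pads swing forward as they close: fully open they stand 13 mm farther back than shut.
Start: joints at [-1.359, 0.477, 0.022, 1.555, -0.011, 1.109, -0.083], TCP at [0.212, 0.641, 0.256] pointing down, gripper open.
Joint ranges: [-2.96, 2.96], [-0.34, 2.1], [-1.41, 1.46], [0.24, 2.44], [-1.37, 4.51], [0.17, 1.92], [-2.96, 2.96]. Speed limits (rad/s): [2.39, 2.39, 3.14, 3.14, 3.14, 3.14, 3.14].

### API

Orientations are given as a unit quaternion [w, x, y, z].
In Python, from station import * gives the robot as it stands.
- The arm moves only by the tool drive_tool, never from a script. Its argument "increments" is a list of rows, each an object of numbers: "claw": the finger opening in m, from 0 to 0.0854; "dx", "dy", "dz": the shift along the tool's x, y, z in m; "wx", "wy", "wz": the turn, a rotation vector about the tool's x, y, z in degrees. A call has 1 to 20 rows; each row shifts and turns the commanded pose from where the row before left it, along the tool's axes as they then stand; what a row does not reach is not made up. A row lasts 1/8 s, in which the tool goes at most 62.5 mm and 10.7 degrees, less where a joint would pass 70% of its speed; a pose out of reach is approached as far as the arm can. A call with a gripper value outside its range is refused whole. The fingers move at their own pace and stop on an object; "newtons" is the grip in N (left out, the last holds). Time passes only in rows, so rows that do not move let the fingers close. It gives the time, the measured TCP pose, the force, the opening and the grip force at its end, in the units of the state.
- get_obs(): the state, without advancing time (a new reading comes with each control period).
- read_camera(name): name is "scene" or "top"; returns (picture, depth): 420x560x3 uint8, red, green, blue; 420x560 float32, m along the optical axis (not along the pixel's ray), 0 where there is no reading.
- calibration(name): a dict with "intrinsics" (3x3 intrinsics, pixels), "k1" (the pictures are not rectified: a ray, as slopes to the right and down, at radius r is drawn at 1 + k1 r^2 times it, then the intrinsics apply), "R" (3x3) and "t" (3): a world point X has camera coordinates R X + t. Camera axes: x right, y down, z forward; pixel columns grow to the right and rows downward; lengths in m; the calibration is good to about 2 mm. A picture is of the moment at which its call begins. calibration takes no time and is no camera call.
- hand_in(): hands the job in; it is judged then, once.
The state is a dict: "t": time; "q": joint angles; "joint_vel": joint speeds; "joint_torque": joint torques, N m; "eef_pos": TCP position; "tool_rot": TCP orientation; "contact_force": force on the tool from outside, world axes, zero at the start; "torque": the same for the moment, N m; "gripper_width": opening from 0.0 (shut) to 1.0 (fully open); "grasp_force": force on a finger pad.
Only numpy, scipy, OpenCV 4.12 (cv2) and the standard library are available. Lean on these libraries where they do the work, as an engineer would, in place of code of your own. Each camera call takes 0.05 s, during which the arm holds its last target. There are 200 camera calls.

## Working session

There is one attempt and no reset: what is moved stays moved. The work goes in short steps, Python scripts to look and compute and a tool call to move; the robot and the scene stay as the last step left them, time stands still between calls to the robot, and variables do not carry over. Pictures are saved under pics/ and viewed, at most 14 in all, crops included, and the job is handed in when it is done.

Besides the shell and the picture viewer there is one more tool, called after ">>>" by a JSON object that holds its "method" and its "body", one argument or row to a line. drive_tool: Moves the arm, as the interface text tells. Its arguments: {"type":"object","properties":{"increments":{"type":"array","items":{"type":"object","properties":{"claw":{"type":"number"},"dx":{"type":"number"},"dy":{"type":"number"},"dz":{"type":"number"},"wx":{"type":"number"},"wy":{"type":"number"},"wz":{"type":"number"}}}},"newtons":{"type":"number"}},"required":["increments"]}

```bash
mkdir -p pics; ls
python3 - <<'E'
from station import *
import cv2, numpy as np
o=get_obs(); print({k:np.round(v,3) for k,v in o.items()})
for n in ("scene","top"):
    p,d=read_camera(n); cv2.imwrite(f"pics/{n}0.png",p[:,:,::-1]); np.savez(f"{n}0.npz",p=p,d=d)
    c=calibration(n); print(n,{k:np.round(v,4).tolist() for k,v in c.items()}, (d>0).mean())
E
```

```text
pics
{'t': np.float64(0.0), 'q': array([-1.359,  0.478,  0.022,  1.556, -0.011,  1.109, -0.083]), 'joint_vel': array([-0.001,  0.001,  0.001,  0.   ,  0.001, -0.003,  0.   ]), 'joint_torque': array([-0.0000e+00, -5.9645e+01,  1.6080e+00, -2.8120e+01,  1.2000e-02,
        9.0000e-03,  0.0000e+00]), 'eef_pos': array([0.212, 0.64 , 0.255]), 'tool_rot': array([-0.   ,  0.159,  0.987, -0.001]), 'contact_force': array([ 0.435,  0.239, -0.045]), 'torque': array([ 0.003, -0.006, -0.04 ]), 'grasp_force': np.float64(0.0), 'gripper_width': np.float64(1.002)}
scene {'intrinsics': [[421.9943, 0.0, 278.8634], [0.0, 421.9943, 208.9763], [0.0, 0.0, 1.0]], 'k1': -0.0163, 'R': [[0.767, -0.6415, -0.0113], [-0.398, -0.462, -0.7926], [0.5032, 0.6124, -0.6097]], 't': [-0.35, 0.2935, 0.6735]} 0.9959778911564626
top {'intrinsics': [[387.2471, 0.0, 285.1797], [0.0, 387.2471, 202.5235], [0.0, 0.0, 1.0]], 'k1': 0.0201, 'R': [[-0.0171, -0.9995, 0.0254], [-0.9957, 0.0147, -0.0915], [0.0911, -0.0269, -0.9955]], 't': [0.082, 0.5404, 0.8815]} 0.9958545918367347
```

View pics/top0.png

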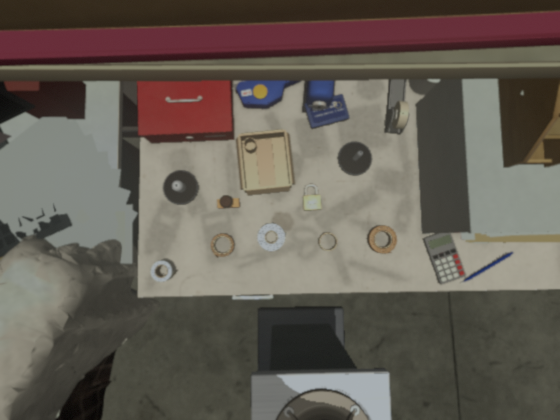

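View pics/scene0.png

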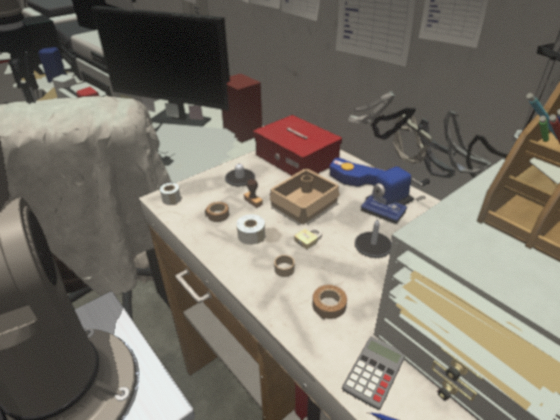

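The top view shows, from left to right in the near row: started label roll (162,271), started tape roll (222,245), full label roll (271,237), empty core (327,241) and full tape roll (382,239). Behind them are the thick spindle (180,187), date stamp (229,202), carton (265,160), padlock (312,200) and thin spindle (354,158). The scene view agrees with this. A red toolbox, a stapler and the drawer cabinet stand around the work.

```bash
cat > h.py <<'E'
from station import *
import cv2, numpy as np
def rays(n,uv):
    c=calibration(n); K=np.array(c["intrinsics"]); uv=np.asarray(uv,float).reshape(-1,1,2)
    s=cv2.undistortPoints(uv,K,np.array([c["k1"],0,0,0,0.])).reshape(-1,2)
    return np.c_[s,np.ones(len(s))],np.array(c["R"]),np.array(c["t"])
def onplane(n,uv,z):
    r,R,t=rays(n,uv); C=-R.T@t; d=r@R
    return C+d*((z-C[2])/d[:,2])[:,None]
def project(n,X):
    c=calibration(n)
    return cv2.projectPoints(np.asarray(X,float).reshape(-1,3),cv2.Rodrigues(np.array(c["R"]))[0],np.array(c["t"]),np.array(c["intrinsics"]),np.array([c["k1"],0,0,0,0.]))[0].reshape(-1,2)
def cloud(n,d):
    v,u=np.mgrid[:420,:560]; r,R,t=rays(n,np.stack([u,v],-1).reshape(-1,2))
    X=(r*d.reshape(-1,1)-t)@R; return X.reshape(420,560,3)
def circ(P):
    A=np.c_[2*P,np.ones(len(P))]; s=np.linalg.lstsq(A,(P**2).sum(1),rcond=None)[0]
    return s[0],s[1],np.sqrt(s[2]+s[0]**2+s[1]**2)
E
cat > m.py <<'E'
from h import *
G=dict(label_st=(162,271),tape_st=(222,245),label_f=(271,237),core=(327,241),tape_f=(382,239),thick=(180,187),thin=(354,158),stamp=(229,202),padlock=(312,200),carton=(265,160))
for n in ("top","scene"):
    X=cloud(n,np.load(n+"0.npz")["d"])
    print(n)
    for k,g in G.items():
        c=onplane("top",[g],0.02)[0]
        dd=np.hypot(X[...,0]-c[0],X[...,1]-c[1]); R=.1 if k=="carton" else .055
        near=dd<R; tab=np.median(X[near&(X[...,2]<.006)][:,2]) if (near&(X[...,2]<.006)).any() else np.nan
        m=near&(X[...,2]>tab+.012)&(X[...,2]<.1)
        P=X[m]; zt=np.percentile(P[:,2],95)
        T=P[P[:,2]>zt-.006]
        (ex,ey),er=cv2.minEnclosingCircle(T[:,:2].astype(np.float32))
        print(k,"c0",c[:2].round(3),"tab",round(tab,4),"ztop",round(zt,4),"n",len(T),"mean",T.mean(0).round(4),"enc",round(ex,4),round(ey,4),round(er,4),"base",X[near&(X[...,2]>.005)&(X[...,2]<.012)].mean(0).round(4)[:2])
E
python3 m.py
python3 - <<'E'
import cv2
a=cv2.imread('pics/top0.png')[110:310,135:425]
cv2.imwrite('pics/topc.png',cv2.resize(a,(800,552),interpolation=cv2.INTER_CUBIC))
E
```

```text
top
label_st c0 [0.389 0.358] tab 0.0011 ztop 0.041 n 268 mean [0.3917 0.3547 0.0388] enc 0.3903 0.3538 0.0254 base [0.3937 0.3526]
tape_st c0 [0.446 0.221] tab 0.0012 ztop 0.0271 n 223 mean [0.4457 0.2204 0.0248] enc 0.4445 0.2205 0.0287 base [0.447  0.2163]
label_f c0 [0.462 0.108] tab 0.0012 ztop 0.0419 n 498 mean [0.4623 0.1072 0.0394] enc 0.4633 0.1055 0.0333 base [0.4516 0.1156]
core c0 [ 0.45  -0.023] tab 0.0013 ztop 0.028 n 62 mean [ 0.45   -0.025   0.0255] enc 0.4501 -0.0246 0.0214 base [ 0.446  -0.0252]
tape_f c0 [ 0.453 -0.152] tab 0.0013 ztop 0.028 n 417 mean [ 0.4534 -0.1517  0.0254] enc 0.4523 -0.153 0.0339 base [ 0.449  -0.1487]
thick c0 [0.582 0.318] tab 0.001 ztop 0.0479 n 73 mean [0.5835 0.3203 0.0451] enc 0.5837 0.3202 0.0118 base [0.5831 0.3199]
thin c0 [ 0.646 -0.092] tab 0.0014 ztop 0.0742 n 17 mean [ 0.6479 -0.0953  0.0716] enc 0.6493 -0.096 0.005 base [ 0.6473 -0.0957]
stamp c0 [0.545 0.205] tab 0.0012 ztop 0.0675 n 103 mean [0.5432 0.2066 0.0653] enc 0.5435 0.2066 0.0132 base [0.5449 0.2015]
padlock c0 [0.547 0.01 ] tab 0.0013 ztop 0.023 n 266 mean [0.5428 0.
[... 783 characters left out ...]
.1538  0.0229] enc 0.4511 -0.1523 0.0359 base [ 0.4451 -0.1591]
thick c0 [0.582 0.318] tab -0.0004 ztop 0.0437 n 34 mean [0.5807 0.3182 0.0419] enc 0.5814 0.3192 0.012 base [0.5783 0.3158]
thin c0 [ 0.646 -0.092] tab -0.0003 ztop 0.0695 n 25 mean [ 0.6462 -0.0967  0.0678] enc 0.6452 -0.0976 0.0049 base [ 0.6435 -0.0989]
stamp c0 [0.545 0.205] tab -0.0008 ztop 0.0639 n 62 mean [0.5407 0.2052 0.0623] enc 0.5407 0.2067 0.0139 base [0.5432 0.1921]
padlock c0 [0.547 0.01 ] tab -0.0007 ztop 0.0201 n 220 mean [0.5398 0.0086 0.018 ] enc 0.5411 0.0102 0.0276 base [0.5508 0.0054]
carton c0 [0.644 0.119] tab 0.0 ztop 0.0512 n 570 mean [0.6435 0.1273 0.0513] enc 0.6445 0.1253 0.0951 base [0.6339 0.118 ]
```

View pics/topc.png

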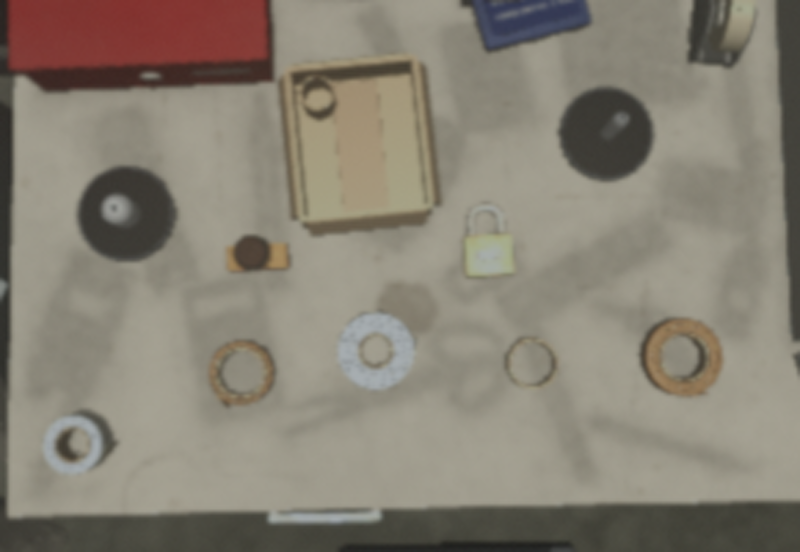

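The two views agree to within about 2.5 mm and match the stated heights and sizes. Before moving I'll get the finger overhang, the carton pose and the obstacle clearances.

Run:
```python
import station; print([k for k in dir(station) if not k.startswith('__')]); print(getattr(station,'finger_overhang',None))
from h import *
X=cloud("top",np.load("top0.npz")["d"]); Y=cloud("scene",np.load("scene0.npz")["d"])
for n,C in(("top",X),("scene",Y)):
    m=(C[...,2]>.045)&(C[...,2]<.056)&(abs(C[...,0]-.642)<.085)&(abs(C[...,1]-.122)<.075)
    r=cv2.minAreaRect(C[m][:,:2].astype(np.float32)); print(n,"carton",r)
# heights >0.07 occupancy near work
H=X[...,2]; W=(H>.03)&(X[...,0]>.35)&(X[...,0]<.95)&(abs(X[...,1])<.5)
g={}
for x,y,z in X[W]: 
    k=(round(x/.05),round(y/.05)); g[k]=max(g.get(k,0),z)
for i in range(18,6,-1): print(i*5,[f"{int(1000*g.get((i,j),0)):4d}" for j in range(9,-8,-1)])
```

```text
['PlanningError', 'calibration', 'finger_overhang', 'get_obs', 'hand_in', 'read_camera']
0.025
top carton ((0.6377293467521667, 0.12447801232337952), (0.13824522495269775, 0.1295832097530365), 5.8346943855285645)
scene carton ((0.6494845747947693, 0.12615419924259186), (0.16434644162654877, 0.1295742392539978), 5.925169467926025)
90 ['   0', '   0', '   0', '   0', '   0', '   0', '   0', '   0', '   0', '   0', '   0', '   0', '   0', '   0', '   0', '   0', '   0']
85 ['   0', '   0', '   0', '   0', '   0', '  34', '  40', '  40', '  38', '   0', '   0', '   0', '   0', '   0', '  50', '   0', '   0']
80 ['   0', '  86', '  86', '  86', '  87', '  87', '  45', '  45', '  38', '  87', '  86', '   0', '   0', '   0', ' 166', '  80', '   0']
75 ['   0', '  86', '  92', '  95', '  92', '  87', '  37', '  35', '   0', '  83', '  83', '   0', '  63', '  90', ' 243', ' 284', '   0']
70 ['   0', '  87', '  88', '  87', '  88', '  87', '  54', '  55', '  55', '   0', '   0', '   0', '  53', '  84', ' 243', ' 390', '   0']
65 ['   0', '   0', '   0', '   0', '   0', '  54', '  53', '   0', 
[... 211 characters left out ...]

55 ['   0', '   0', '  42', ' 674', ' 685', ' 682', ' 673', ' 673', ' 673', ' 673', ' 673', ' 673', '   0', '   0', ' 243', ' 243', ' 243']
50 ['   0', '   0', '   0', '   0', '   0', '   0', '  40', '  43', '   0', '   0', '   0', '   0', '   0', '   0', ' 243', ' 244', ' 244']
45 ['   0', '   0', '   0', '   0', '   0', '   0', '  42', ' 924', '  36', '   0', '   0', '   0', '   0', '   0', ' 245', ' 243', ' 244']
40 [' 143', '  41', '  42', '   0', '   0', '   0', '   0', '   0', '   0', '   0', '   0', '   0', '   0', '   0', '   0', '   0', '   0']
35 [' 134', '   0', '  42', '   0', '   0', '   0', '   0', '   0', '   0', '   0', '   0', '   0', '   0', '   0', '   0', '   0', '   0']
```

>>> {"method": "drive_tool", "body": {
  "increments": [
    {"wz":10.24,"claw":0.0854},
    {"wz":10.24},
    {"wz":10.24},
    {"wz":10.24},
    {"wz":10.24},
    {"wz":10.24},
    {"wz":10.24},
    {"wz":0},
    {"wz":0}
  ],
  "newtons": 50
}}

```text
schema error: expected keys claw, dx, dy, dz, wx, wy, wz
```

>>> {"method": "drive_tool", "body": {
  "increments": [
    {"dx":0,"dy":0,"dz":0,"wx":0,"wy":0,"wz":10.24,"claw":0.078},
    {"dx":0,"dy":0,"dz":0,"wx":0,"wy":0,"wz":10.24,"claw":0.078},
    {"dx":0,"dy":0,"dz":0,"wx":0,"wy":0,"wz":10.24,"claw":0.078},
    {"dx":0,"dy":0,"dz":0,"wx":0,"wy":0,"wz":10.24,"claw":0.078},
    {"dx":0,"dy":0,"dz":0,"wx":0,"wy":0,"wz":10.24,"claw":0.078},
    {"dx":0,"dy":0,"dz":0,"wx":0,"wy":0,"wz":10.24,"claw":0.078},
    {"dx":0,"dy":0,"dz":0,"wx":0,"wy":0,"wz":10.24,"claw":0.078},
    {"dx":-0.034,"dy":0.034,"dz":0,"wx":0,"wy":0,"wz":0,"claw":0.078},
    {"dx":-0.034,"dy":0.034,"dz":0,"wx":0,"wy":0,"wz":0,"claw":0.078},
    {"dx":-0.034,"dy":0.034,"dz":0,"wx":0,"wy":0,"wz":0,"claw":0.078},
    {"dx":-0.034,"dy":0.034,"dz":0,"wx":0,"wy":0,"wz":0,"claw":0.078},
    {"dx":-0.034,"dy":0.034,"dz":0,"wx":0,"wy":0,"wz":0,"claw":0.078},
    {"dx":-0.034,"dy":0.034,"dz":0,"wx":0,"wy":0,"wz":0,"claw":0.078},
    {"dx":-0.034,"dy":0.034,"dz":0,"wx":0,"wy":0,"wz":0,"claw":0.078},
    {"dx":0,"dy":0,"dz":0,"wx":0,"wy":0,"wz":0,"claw":0.078}
  ],
  "newtons": 50
}}

```text
t: 1.98
eef_pos: [0.4536, 0.3982, 0.2563]
tool_rot: [0.001, 0.71, 0.704, -0.0]
contact_force: [-0.8, -0.2, 0.4]
gripper_width: 0.913
grasp_force: 0.0
```

>>> {"method": "drive_tool", "body": {
  "increments": [
    {"dx":-0.046,"dy":0,"dz":0,"wx":0,"wy":0,"wz":-0.5,"claw":0.078},
    {"dx":-0.046,"dy":0,"dz":0,"wx":0,"wy":0,"wz":0,"claw":0.078},
    {"dx":-0.046,"dy":0,"dz":0,"wx":0,"wy":0,"wz":0,"claw":0.078},
    {"dx":-0.046,"dy":0,"dz":0,"wx":0,"wy":0,"wz":0,"claw":0.078},
    {"dx":-0.046,"dy":0,"dz":0,"wx":0,"wy":0,"wz":0,"claw":0.078},
    {"dx":-0.046,"dy":0,"dz":0,"wx":0,"wy":0,"wz":0,"claw":0.078},
    {"dx":-0.046,"dy":0,"dz":0,"wx":0,"wy":0,"wz":0,"claw":0.078},
    {"dx":-0.046,"dy":0,"dz":0,"wx":0,"wy":0,"wz":0,"claw":0.078},
    {"dx":-0.046,"dy":0,"dz":0,"wx":0,"wy":0,"wz":0,"claw":0.078},
    {"dx":-0.046,"dy":0,"dz":0,"wx":0,"wy":0,"wz":0,"claw":0.078},
    {"dx":-0.046,"dy":0,"dz":0,"wx":0,"wy":0,"wz":0,"claw":0.078},
    {"dx":-0.045,"dy":-0.002,"dz":0,"wx":0,"wy":0,"wz":0,"claw":0.078},
    {"dx":0,"dy":0,"dz":0.05,"wx":0,"wy":0,"wz":0,"claw":0.078},
    {"dx":0,"dy":0,"dz":0.05,"wx":0,"wy":0,"wz":0,"claw":0.078},
    {"dx":0,"dy":0,"dz":0.05,"wx":0,"wy":0,"wz":0,"claw":0.078},
    {"dx":0,"dy":0,"dz":0.03,"wx":0,"wy":0,"wz":0,"claw":0.078},
    {"dx":0,"dy":0,"dz":0,"wx":0,"wy":0,"wz":0,"claw":0.078}
  ]
}}

```text
t: 4.1
eef_pos: [0.4511, -0.1473, 0.0745]
tool_rot: [-0.002, 0.704, 0.71, -0.001]
contact_force: [0.6, 0.6, 0.5]
gripper_width: 0.911
grasp_force: 0.0
```

```bash
cat > snap.py <<'E'
from h import *
import sys
tag=sys.argv[1]; o=get_obs(); print({k:np.round(o[k],4) for k in("t","eef_pos","tool_rot","contact_force","gripper_width","grasp_force")})
X=np.array([float(a) for a in sys.argv[2].split(",")]); T=[]
for n,s in(("top",5),("scene",5)):
    p,d=read_camera(n); np.savez(f"{n}_{tag}.npz",p=p,d=d)
    u,v=project(n,X)[0].astype(int); h=40
    u=np.clip(u,h,560-h); v=np.clip(v,h,420-h)
    T.append(cv2.resize(p[v-h:v+h,u-h:u+h,::-1],(400,400),interpolation=cv2.INTER_CUBIC)); print(n,"crop origin",u-h,v-h)
cv2.imwrite(f"pics/{tag}.png",np.hstack(T))
E
python3 snap.py a 0.4518,-0.1525,0.03
```

```text
{'t': np.float64(4.1), 'eef_pos': array([ 0.4511, -0.1473,  0.0745]), 'tool_rot': array([-0.002 ,  0.7038,  0.7104, -0.0015]), 'contact_force': array([0.5638, 0.6349, 0.5002]), 'gripper_width': np.float64(0.9114), 'grasp_force': np.float64(0.0)}
top crop origin 343 199
scene crop origin 289 254
```

View pics/a.png

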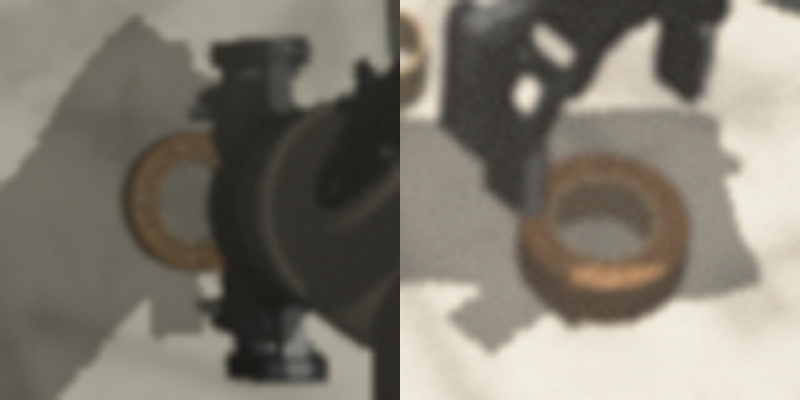

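The crops show the full tape roll between the fingers. In the scene crop the near finger is at (525,205) and the far one at (690,95), and the gripper sits about 5 mm to the left of the roll. I'll correct that and descend.

>>> {"method": "drive_tool", "body": {
  "increments": [
    {"dx":-0.005,"dy":0.001,"dz":0,"wx":0,"wy":0,"wz":0,"claw":0.078},
    {"dx":0,"dy":0,"dz":0.02,"wx":0,"wy":0,"wz":0,"claw":0.078},
    {"dx":0,"dy":0,"dz":0.02,"wx":0,"wy":0,"wz":0,"claw":0.078},
    {"dx":0,"dy":0,"dz":0,"wx":0,"wy":0,"wz":0,"claw":0.078},
    {"dx":0,"dy":0,"dz":0,"wx":0,"wy":0,"wz":0,"claw":0.078}
  ]
}}

```text
t: 4.82
eef_pos: [0.4544, -0.1536, 0.0374]
tool_rot: [0.001, 0.704, 0.71, 0.001]
contact_force: [0.3, 0.1, 1.1]
gripper_width: 0.913
grasp_force: 0.0
```

>>> {"method": "drive_tool", "body": {
  "increments": [
    {"dx":0.001,"dy":-0.002,"dz":0.005,"wx":0,"wy":0,"wz":0,"claw":0.078},
    {"dx":0,"dy":0,"dz":0.004,"wx":0,"wy":0,"wz":0,"claw":0.078},
    {"dx":0,"dy":0,"dz":0,"wx":0,"wy":0,"wz":0,"claw":0.078},
    {"dx":0,"dy":0,"dz":0,"wx":0,"wy":0,"wz":0,"claw":0.078}
  ]
}}

```text
t: 5.32
eef_pos: [0.4516, -0.1523, 0.0273]
tool_rot: [-0.0, 0.704, 0.71, -0.0]
contact_force: [0.1, 0.3, -0.6]
gripper_width: 0.912
grasp_force: 0.0
```

```bash
python3 snap.py b 0.4518,-0.1525,0.03
```

```text
{'t': np.float64(5.325), 'eef_pos': array([ 0.4516, -0.1523,  0.0273]), 'tool_rot': array([-0.    ,  0.704 ,  0.7102, -0.    ]), 'contact_force': array([ 0.1372,  0.3279, -0.5566]), 'gripper_width': np.float64(0.9122), 'grasp_force': np.float64(0.0)}
top crop origin 343 199
scene crop origin 289 254
```

View pics/b.png

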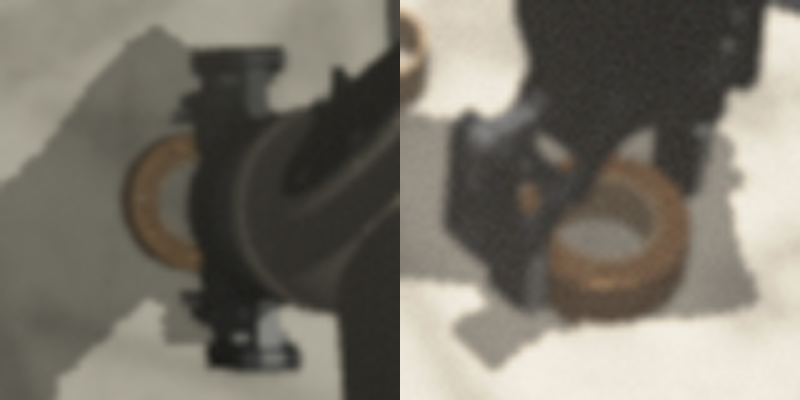

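The near fingertip, at about (530,305) in the scene crop, is roughly 8–10 mm above the counter and the roll is centred. I'll go 5 mm lower, close, and lift.

>>> {"method": "drive_tool", "body": {
  "increments": [
    {"dx":0,"dy":0,"dz":0.005,"wx":0,"wy":0,"wz":0,"claw":0.078},
    {"dx":0,"dy":0,"dz":0,"wx":0,"wy":0,"wz":0,"claw":0.06},
    {"dx":0,"dy":0,"dz":0,"wx":0,"wy":0,"wz":0,"claw":0.06},
    {"dx":0,"dy":0,"dz":0,"wx":0,"wy":0,"wz":0,"claw":0.06},
    {"dx":0,"dy":0,"dz":0,"wx":0,"wy":0,"wz":0,"claw":0.06}
  ],
  "newtons": 50
}}

```text
t: 6.05
eef_pos: [0.4515, -0.1522, 0.0226]
tool_rot: [-0.0, 0.704, 0.71, 0.0]
contact_force: [-1.2, 0.7, 6.8]
gripper_width: 0.762
grasp_force: 53.6
```

>>> {"method": "drive_tool", "body": {
  "increments": [
    {"dx":0,"dy":0,"dz":0,"wx":0,"wy":0,"wz":0,"claw":0.07},
    {"dx":0,"dy":0,"dz":-0.005,"wx":0,"wy":0,"wz":0,"claw":0.07},
    {"dx":0,"dy":0,"dz":0,"wx":0,"wy":0,"wz":0,"claw":0.06},
    {"dx":0,"dy":0,"dz":0,"wx":0,"wy":0,"wz":0,"claw":0.06},
    {"dx":0,"dy":0,"dz":0,"wx":0,"wy":0,"wz":0,"claw":0.06},
    {"dx":0,"dy":0,"dz":0,"wx":0,"wy":0,"wz":0,"claw":0.06}
  ],
  "newtons": 50
}}

```text
t: 6.8
eef_pos: [0.4516, -0.1523, 0.0284]
tool_rot: [-0.0, 0.704, 0.71, 0.0]
contact_force: [-4.0, 1.5, 16.0]
gripper_width: 0.755
grasp_force: 50.6
```

>>> {"method": "drive_tool", "body": {
  "increments": [
    {"dx":0,"dy":0,"dz":-0.01,"wx":0,"wy":0,"wz":0,"claw":0.06},
    {"dx":0,"dy":0,"dz":-0.02,"wx":0,"wy":0,"wz":0,"claw":0.06},
    {"dx":0,"dy":0,"dz":-0.03,"wx":0,"wy":0,"wz":0,"claw":0.06},
    {"dx":0,"dy":0,"dz":-0.04,"wx":0,"wy":0,"wz":0,"claw":0.06},
    {"dx":0,"dy":0,"dz":-0.03,"wx":0,"wy":0,"wz":0,"claw":0.06},
    {"dx":0,"dy":0,"dz":-0.02,"wx":0,"wy":0,"wz":0,"claw":0.06},
    {"dx":0,"dy":0,"dz":0,"wx":0,"wy":0,"wz":0,"claw":0.06},
    {"dx":0,"dy":0,"dz":0,"wx":0,"wy":0,"wz":0,"claw":0.06}
  ]
}}

```text
t: 7.8
eef_pos: [0.4511, -0.1519, 0.1766]
tool_rot: [-0.0, 0.704, 0.71, -0.0]
contact_force: [-0.8, -0.5, -1.4]
gripper_width: 0.756
grasp_force: 55.5
```

```bash
python3 snap.py c 0.4518,-0.1525,0.16
```

```text
{'t': np.float64(7.8), 'eef_pos': array([ 0.4511, -0.1519,  0.1766]), 'tool_rot': array([-5.000e-04,  7.040e-01,  7.102e-01, -2.000e-04]), 'contact_force': array([-0.7981, -0.5492, -1.3913]), 'gripper_width': np.float64(0.7561), 'grasp_force': np.float64(55.5458)}
top crop origin 361 199
scene crop origin 293 203
```

View pics/c.png

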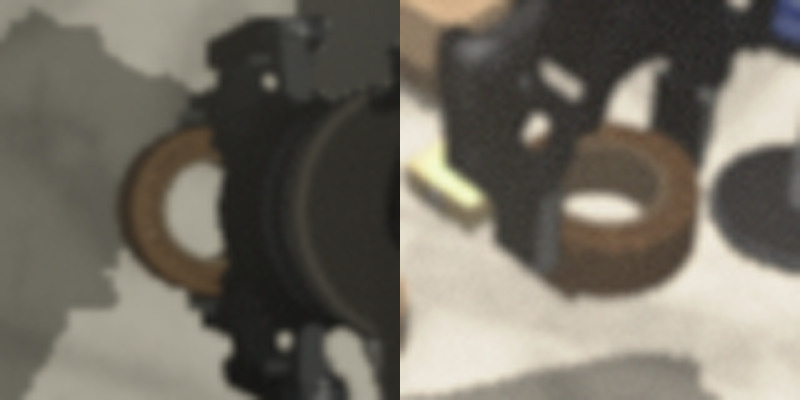

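The roll is held level between the fingers and clear of the counter. I'll carry it to the thick spindle.

>>> {"method": "drive_tool", "body": {
  "increments": [
    {"dx":0.0472,"dy":0.0131,"dz":0,"wx":0,"wy":0,"wz":0,"claw":0.06},
    {"dx":0.0472,"dy":0.0131,"dz":0,"wx":0,"wy":0,"wz":0,"claw":0.06},
    {"dx":0.0472,"dy":0.0131,"dz":0,"wx":0,"wy":0,"wz":0,"claw":0.06},
    {"dx":0.0472,"dy":0.0131,"dz":0,"wx":0,"wy":0,"wz":0,"claw":0.06},
    {"dx":0.0472,"dy":0.0131,"dz":0,"wx":0,"wy":0,"wz":0,"claw":0.06},
    {"dx":0.0472,"dy":0.0131,"dz":0,"wx":0,"wy":0,"wz":0,"claw":0.06},
    {"dx":0.0472,"dy":0.0131,"dz":0,"wx":0,"wy":0,"wz":0,"claw":0.06},
    {"dx":0.0472,"dy":0.0131,"dz":0,"wx":0,"wy":0,"wz":0,"claw":0.06},
    {"dx":0.0472,"dy":0.0131,"dz":0,"wx":0,"wy":0,"wz":0,"claw":0.06},
    {"dx":0.0465,"dy":0.013,"dz":0,"wx":0,"wy":0,"wz":0,"claw":0.06},
    {"dx":0,"dy":0,"dz":0.03,"wx":0,"wy":0,"wz":0,"claw":0.06},
    {"dx":0,"dy":0,"dz":0.03,"wx":0,"wy":0,"wz":0,"claw":0.06},
    {"dx":0,"dy":0,"dz":0.025,"wx":0,"wy":0,"wz":0,"claw":0.06},
    {"dx":0,"dy":0,"dz":0,"wx":0,"wy":0,"wz":0,"claw":0.06},
    {"dx":0,"dy":0,"dz":0,"wx":0,"wy":0,"wz":0,"claw":0.06}
  ]
}}

```text
t: 9.78
eef_pos: [0.5788, 0.32, 0.0926]
tool_rot: [0.0, 0.704, 0.71, 0.0]
contact_force: [0.7, 0.3, -1.0]
gripper_width: 0.763
grasp_force: 55.7
```

```bash
python3 snap.py d 0.582,0.3193,0.05
```

```text
{'t': np.float64(9.775), 'eef_pos': array([0.5788, 0.32  , 0.0926]), 'tool_rot': array([1.000e-04, 7.042e-01, 7.100e-01, 0.000e+00]), 'contact_force': array([ 0.7012,  0.2764, -1.0162]), 'gripper_width': np.float64(0.7632), 'grasp_force': np.float64(55.699)}
top crop origin 136 145
scene crop origin 198 122
```

View pics/d.png

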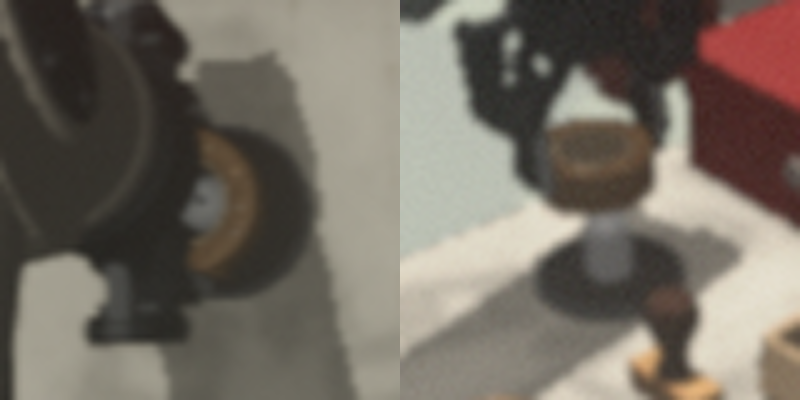

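The roll is over the post. In the scene crop the roll centre is at x≈600 and the post at x≈607, so I'll add 3 mm in x and lower it.

>>> {"method": "drive_tool", "body": {
  "increments": [
    {"dx":0,"dy":0.003,"dz":0.006,"wx":0,"wy":0,"wz":0,"claw":0.06},
    {"dx":0,"dy":0,"dz":0.01,"wx":0,"wy":0,"wz":0,"claw":0.06},
    {"dx":0,"dy":0,"dz":0.01,"wx":0,"wy":0,"wz":0,"claw":0.06},
    {"dx":0,"dy":0,"dz":0.01,"wx":0,"wy":0,"wz":0,"claw":0.06},
    {"dx":0,"dy":0,"dz":0.01,"wx":0,"wy":0,"wz":0,"claw":0.06},
    {"dx":0,"dy":0,"dz":0.006,"wx":0,"wy":0,"wz":0,"claw":0.06},
    {"dx":0,"dy":0,"dz":0,"wx":0,"wy":0,"wz":0,"claw":0.06},
    {"dx":0,"dy":0,"dz":0,"wx":0,"wy":0,"wz":0,"claw":0.06}
  ]
}}

```text
t: 10.88
eef_pos: [0.5817, 0.3203, 0.0406]
tool_rot: [0.0, 0.704, 0.71, 0.0]
contact_force: [0.3, -0.5, -0.3]
gripper_width: 0.754
grasp_force: 55.7
```

Free descent, now about 4 mm above the base. I'll lower it gently and press.

>>> {"method": "drive_tool", "body": {
  "increments": [
    {"dx":0,"dy":0,"dz":0.002,"wx":0,"wy":0,"wz":0,"claw":0.06},
    {"dx":0,"dy":0,"dz":0.002,"wx":0,"wy":0,"wz":0,"claw":0.06},
    {"dx":0,"dy":0,"dz":0.001,"wx":0,"wy":0,"wz":0,"claw":0.06},
    {"dx":0,"dy":0,"dz":0,"wx":0,"wy":0,"wz":0,"claw":0.06},
    {"dx":0,"dy":0,"dz":0,"wx":0,"wy":0,"wz":0,"claw":0.06}
  ]
}}

```text
t: 11.5
eef_pos: [0.5816, 0.3204, 0.0366]
tool_rot: [-0.0, 0.704, 0.71, 0.0]
contact_force: [-4.1, -1.8, 8.7]
gripper_width: 0.76
grasp_force: 56.7
```

>>> {"method": "drive_tool", "body": {
  "increments": [
    {"dx":0,"dy":0,"dz":0.001,"wx":0,"wy":0,"wz":0,"claw":0.06},
    {"dx":0,"dy":0,"dz":0,"wx":0,"wy":0,"wz":0,"claw":0.06},
    {"dx":0,"dy":0,"dz":0,"wx":0,"wy":0,"wz":0,"claw":0.06},
    {"dx":0,"dy":0,"dz":0,"wx":0,"wy":0,"wz":0,"claw":0.06}
  ]
}}

```text
t: 12.0
eef_pos: [0.5816, 0.3204, 0.0365]
tool_rot: [-0.001, 0.704, 0.71, 0.0]
contact_force: [-6.5, -1.4, 16.7]
gripper_width: 0.759
grasp_force: 57.4
```

>>> {"method": "drive_tool", "body": {
  "increments": [
    {"dx":0,"dy":0,"dz":-0.001,"wx":0,"wy":0,"wz":0,"claw":0.078},
    {"dx":0,"dy":0,"dz":0,"wx":0,"wy":0,"wz":0,"claw":0.078},
    {"dx":0,"dy":0,"dz":0,"wx":0,"wy":0,"wz":0,"claw":0.078},
    {"dx":0,"dy":0,"dz":-0.01,"wx":0,"wy":0,"wz":0,"claw":0.078},
    {"dx":0,"dy":0,"dz":-0.03,"wx":0,"wy":0,"wz":0,"claw":0.078},
    {"dx":0,"dy":0,"dz":-0.05,"wx":0,"wy":0,"wz":0,"claw":0.078},
    {"dx":0,"dy":0,"dz":-0.05,"wx":0,"wy":0,"wz":0,"claw":0.078},
    {"dx":-0.043,"dy":-0.024,"dz":0,"wx":0,"wy":0,"wz":-0.5,"claw":0.078},
    {"dx":-0.043,"dy":-0.024,"dz":0,"wx":0,"wy":0,"wz":0,"claw":0.078},
    {"dx":-0.043,"dy":-0.024,"dz":0,"wx":0,"wy":0,"wz":0,"claw":0.078},
    {"dx":-0.043,"dy":-0.024,"dz":0,"wx":0,"wy":0,"wz":0,"claw":0.078},
    {"dx":-0.042,"dy":-0.022,"dz":0,"wx":0,"wy":0,"wz":0,"claw":0.078},
    {"dx":0,"dy":0,"dz":0,"wx":0,"wy":0,"wz":0,"claw":0.078},
    {"dx":0,"dy":0,"dz":0,"wx":0,"wy":0,"wz":0,"claw":0.078}
  ]
}}

```text
t: 13.75
eef_pos: [0.4674, 0.1049, 0.1759]
tool_rot: [0.0, 0.701, 0.713, 0.001]
contact_force: [0.1, -0.0, 0.2]
gripper_width: 0.913
grasp_force: 0.0
```

```bash
cat > chk.py <<'E'
from h import *
import sys
x,y,z=[float(a) for a in sys.argv[1].split(",")]; R=float(sys.argv[2])
for n in("top","scene"):
    p,d=read_camera(n); np.savez("last_%s.npz"%n,p=p,d=d); X=cloud(n,d)
    m=(np.hypot(X[...,0]-x,X[...,1]-y)<R)&(abs(X[...,2]-z)<.006)
    if m.sum()<5: print(n,"few"); continue
    T=X[m]; (a,b),r=cv2.minEnclosingCircle(T[:,:2].astype(np.float32))
    pl=np.linalg.lstsq(np.c_[T[:,:2]-[x,y],np.ones(len(T))],T[:,2],rcond=None)[0]
    print(n,len(T),"enc",round(a,4),round(b,4),round(r,4),"plane slopes, z",pl.round(3))
E
python3 chk.py 0.582,0.3193,0.032 0.04
```

```text
top 490 enc 0.5794 0.3191 0.0353 plane slopes, z [0.005 0.001 0.033]
scene 131 enc 0.5808 0.3212 0.0352 plane slopes, z [-0.01   0.037  0.032]
```

Tape roll is flat on the base (top at z≈0.032, level, centred within 3 mm). Next is the full label roll.

>>> {"method": "drive_tool", "body": {
  "increments": [
    {"dx":0.001,"dy":-0.0042,"dz":0,"wx":0,"wy":0,"wz":1,"claw":0.078},
    {"dx":0,"dy":0,"dz":0.05,"wx":0,"wy":0,"wz":0,"claw":0.078},
    {"dx":0,"dy":0,"dz":0.03,"wx":0,"wy":0,"wz":0,"claw":0.078},
    {"dx":0,"dy":0,"dz":0.02,"wx":0,"wy":0,"wz":0,"claw":0.078},
    {"dx":0,"dy":0,"dz":0.02,"wx":0,"wy":0,"wz":0,"claw":0.078},
    {"dx":0,"dy":0,"dz":0.02,"wx":0,"wy":0,"wz":0,"claw":0.078},
    {"dx":0,"dy":0,"dz":0.006,"wx":0,"wy":0,"wz":0,"claw":0.078},
    {"dx":0,"dy":0,"dz":0,"wx":0,"wy":0,"wz":0,"claw":0.078},
    {"dx":0,"dy":0,"dz":0,"wx":0,"wy":0,"wz":0,"claw":0.078}
  ]
}}

```text
t: 14.98
eef_pos: [0.463, 0.1056, 0.0299]
tool_rot: [0.0, 0.707, 0.707, 0.0]
contact_force: [-0.3, -0.4, 0.7]
gripper_width: 0.912
grasp_force: 0.0
```

>>> {"method": "drive_tool", "body": {
  "increments": [
    {"dx":0,"dy":0,"dz":0,"wx":0,"wy":0,"wz":0,"claw":0.056},
    {"dx":0,"dy":0,"dz":0,"wx":0,"wy":0,"wz":0,"claw":0.056},
    {"dx":0,"dy":0,"dz":0,"wx":0,"wy":0,"wz":0,"claw":0.056},
    {"dx":0,"dy":0,"dz":0,"wx":0,"wy":0,"wz":0,"claw":0.056},
    {"dx":0,"dy":0,"dz":0,"wx":0,"wy":0,"wz":0,"claw":0.056},
    {"dx":0,"dy":0,"dz":-0.01,"wx":0,"wy":0,"wz":0,"claw":0.056},
    {"dx":0,"dy":0,"dz":-0.03,"wx":0,"wy":0,"wz":0,"claw":0.056},
    {"dx":0,"dy":0,"dz":-0.05,"wx":0,"wy":0,"wz":0,"claw":0.056},
    {"dx":0,"dy":0,"dz":-0.05,"wx":0,"wy":0,"wz":0,"claw":0.056},
    {"dx":0,"dy":0,"dz":-0.01,"wx":0,"wy":0,"wz":0,"claw":0.056},
    {"dx":0,"dy":0,"dz":0,"wx":0,"wy":0,"wz":0,"claw":0.056},
    {"dx":0,"dy":0,"dz":0,"wx":0,"wy":0,"wz":0,"claw":0.056}
  ]
}}

```text
t: 16.48
eef_pos: [0.4615, 0.1052, 0.1781]
tool_rot: [-0.0, 0.707, 0.707, -0.001]
contact_force: [0.2, 0.2, -1.5]
gripper_width: 0.741
grasp_force: 55.5
```

>>> {"method": "drive_tool", "body": {
  "increments": [
    {"dx":-0.0404,"dy":0.0371,"dz":0,"wx":0,"wy":0,"wz":0,"claw":0.056},
    {"dx":-0.0404,"dy":0.0371,"dz":0,"wx":0,"wy":0,"wz":0,"claw":0.056},
    {"dx":-0.0404,"dy":0.0371,"dz":0,"wx":0,"wy":0,"wz":0,"claw":0.056},
    {"dx":-0.0404,"dy":0.0371,"dz":0,"wx":0,"wy":0,"wz":0,"claw":0.056},
    {"dx":-0.0404,"dy":0.0371,"dz":0,"wx":0,"wy":0,"wz":0,"claw":0.056},
    {"dx":0,"dy":0,"dz":0.03,"wx":0,"wy":0,"wz":0,"claw":0.056},
    {"dx":0,"dy":0,"dz":0.033,"wx":0,"wy":0,"wz":0,"claw":0.056},
    {"dx":0,"dy":0,"dz":0,"wx":0,"wy":0,"wz":0,"claw":0.056},
    {"dx":0,"dy":0,"dz":0,"wx":0,"wy":0,"wz":0,"claw":0.056}
  ]
}}

```text
t: 17.6
eef_pos: [0.648, -0.097, 0.1163]
tool_rot: [-0.0, 0.707, 0.707, -0.0]
contact_force: [0.9, -0.1, -1.2]
gripper_width: 0.738
grasp_force: 55.6
```

```bash
python3 snap.py e 0.647,-0.096,0.06
```

```text
{'t': np.float64(17.6), 'eef_pos': array([ 0.648 , -0.097 ,  0.1163]), 'tool_rot': array([-1.000e-04,  7.073e-01,  7.070e-01, -3.000e-04]), 'contact_force': array([ 0.8824, -0.0509, -1.1667]), 'gripper_width': np.float64(0.7379), 'grasp_force': np.float64(55.64)}
top crop origin 319 113
scene crop origin 335 184
```

View pics/e.png

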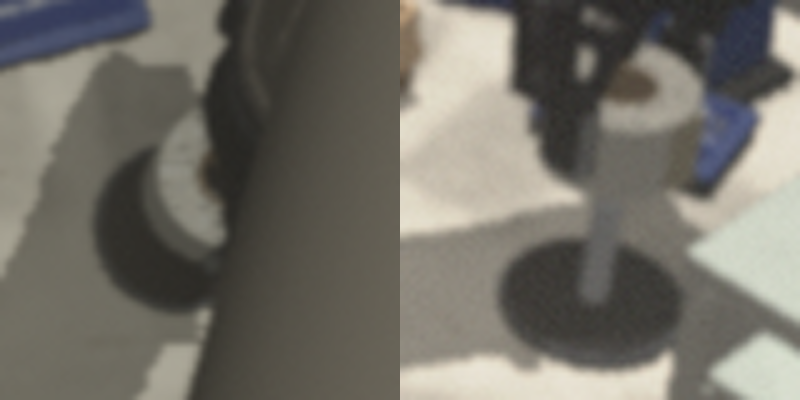

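The full label roll hangs above the thin spindle. In the scene crop the hole is at (632,85) and the post runs from (593,300) to (605,205). I'll check the offset numerically.

Run:
```python
from h import *
o=np.array([335,184]); f=lambda u,v:o+np.array([(u-400)/5,v/5])
print("hole px",f(632,85),"post base px",f(593,300))
print(project("scene",[[.647,-.096,.008],[.647,-.096,.07],[.647,-.096,.124],[.648,-.097,.124]]).round(1))
print(onplane("scene",[f(632,85)],.124).round(4),onplane("scene",[f(593,300)],.008).round(4))
d=np.load("scene_e.npz")["d"];X=cloud("scene",d)
m=(np.hypot(X[...,0]-.648,X[...,1]+.097)<.045)&(abs(X[...,2]-.122)<.007)&(np.load("scene_e.npz")["p"].min(-1)>110)
T=X[m];print(m.sum(),T.mean(0).round(4),cv2.minEnclosingCircle(T[:,:2].astype(np.float32)))
```

```text
hole px [381.4 201. ] post base px [373.6 244. ]
[[372.5 242.3]
 [376.1 220.6]
 [379.5 200.2]
 [380.2 200.3]]
[[ 0.6478 -0.1002  0.124 ]] [[ 0.6445 -0.1012  0.008 ]]
202 [ 0.6492 -0.1097  0.1237] ((0.647243320941925, -0.09968438744544983), 0.030353844165802002)
```

The roll is about 2 mm off, within the ±6 mm clearance. I'll correct and lower it.

>>> {"method": "drive_tool", "body": {
  "increments": [
    {"dx":0.002,"dy":-0.001,"dz":0.006,"wx":0,"wy":0,"wz":0,"claw":0.056},
    {"dx":0,"dy":0,"dz":0.008,"wx":0,"wy":0,"wz":0,"claw":0.056},
    {"dx":0,"dy":0,"dz":0.01,"wx":0,"wy":0,"wz":0,"claw":0.056},
    {"dx":0,"dy":0,"dz":0.01,"wx":0,"wy":0,"wz":0,"claw":0.056},
    {"dx":0,"dy":0,"dz":0,"wx":0,"wy":0,"wz":0,"claw":0.056},
    {"dx":0,"dy":0,"dz":0,"wx":0,"wy":0,"wz":0,"claw":0.056}
  ]
}}

```text
t: 18.45
eef_pos: [0.6471, -0.0949, 0.0823]
tool_rot: [0.0, 0.707, 0.707, -0.0]
contact_force: [0.4, -0.3, -1.6]
gripper_width: 0.744
grasp_force: 55.7
```

>>> {"method": "drive_tool", "body": {
  "increments": [
    {"dx":0,"dy":0,"dz":0.01,"wx":0,"wy":0,"wz":0,"claw":0.056},
    {"dx":0,"dy":0,"dz":0.01,"wx":0,"wy":0,"wz":0,"claw":0.056},
    {"dx":0,"dy":0,"dz":0.01,"wx":0,"wy":0,"wz":0,"claw":0.056},
    {"dx":0,"dy":0,"dz":0.008,"wx":0,"wy":0,"wz":0,"claw":0.056},
    {"dx":0,"dy":0,"dz":0.003,"wx":0,"wy":0,"wz":0,"claw":0.056},
    {"dx":0,"dy":0,"dz":0.002,"wx":0,"wy":0,"wz":0,"claw":0.056},
    {"dx":0,"dy":0,"dz":0.001,"wx":0,"wy":0,"wz":0,"claw":0.056},
    {"dx":0,"dy":0,"dz":0,"wx":0,"wy":0,"wz":0,"claw":0.056},
    {"dx":0,"dy":0,"dz":0,"wx":0,"wy":0,"wz":0,"claw":0.056}
  ]
}}

```text
t: 19.58
eef_pos: [0.6473, -0.0948, 0.0386]
tool_rot: [0.0, 0.707, 0.707, 0.0]
contact_force: [0.0, -0.6, 1.2]
gripper_width: 0.743
grasp_force: 55.8
```

Contact is beginning, so I'll press.

>>> {"method": "drive_tool", "body": {
  "increments": [
    {"dx":0,"dy":0,"dz":0.001,"wx":0,"wy":0,"wz":0,"claw":0.056},
    {"dx":0,"dy":0,"dz":0.001,"wx":0,"wy":0,"wz":0,"claw":0.056},
    {"dx":0,"dy":0,"dz":0,"wx":0,"wy":0,"wz":0,"claw":0.056},
    {"dx":0,"dy":0,"dz":0,"wx":0,"wy":0,"wz":0,"claw":0.056},
    {"dx":0,"dy":0,"dz":0,"wx":0,"wy":0,"wz":0,"claw":0.056}
  ]
}}

```text
t: 20.2
eef_pos: [0.6473, -0.0948, 0.0385]
tool_rot: [-0.0, 0.707, 0.707, 0.001]
contact_force: [-6.7, 2.6, 17.0]
gripper_width: 0.742
grasp_force: 57.4
```

>>> {"method": "drive_tool", "body": {
  "increments": [
    {"dx":0,"dy":0,"dz":-0.002,"wx":0,"wy":0,"wz":0,"claw":0.076},
    {"dx":0,"dy":0,"dz":0,"wx":0,"wy":0,"wz":0,"claw":0.076},
    {"dx":0,"dy":0,"dz":0,"wx":0,"wy":0,"wz":0,"claw":0.076},
    {"dx":0,"dy":0,"dz":-0.01,"wx":0,"wy":0,"wz":0,"claw":0.076},
    {"dx":0,"dy":0,"dz":-0.03,"wx":0,"wy":0,"wz":0,"claw":0.076},
    {"dx":0,"dy":0,"dz":-0.05,"wx":0,"wy":0,"wz":0,"claw":0.076},
    {"dx":0,"dy":0,"dz":-0.05,"wx":0,"wy":0,"wz":0,"claw":0.076},
    {"dx":0.0451,"dy":-0.029,"dz":0,"wx":0,"wy":0,"wz":0,"claw":0.076},
    {"dx":0.0451,"dy":-0.029,"dz":0,"wx":0,"wy":0,"wz":0,"claw":0.076},
    {"dx":0.0451,"dy":-0.029,"dz":0,"wx":0,"wy":0,"wz":0,"claw":0.076},
    {"dx":0.0451,"dy":-0.029,"dz":0,"wx":0,"wy":0,"wz":0,"claw":0.076},
    {"dx":0.0451,"dy":-0.029,"dz":0,"wx":0,"wy":0,"wz":0,"claw":0.076},
    {"dx":0.0451,"dy":-0.029,"dz":0,"wx":0,"wy":0,"wz":0,"claw":0.07},
    {"dx":0.0451,"dy":-0.029,"dz":0,"wx":0,"wy":0,"wz":0,"claw":0.07},
    {"dx":0,"dy":0,"dz":0,"wx":0,"wy":0,"wz":0,"claw":0.07},
    {"dx":0,"dy":0,"dz":0,"wx":0,"wy":0,"wz":0,"claw":0.07}
  ]
}}

```text
t: 22.2
eef_pos: [0.4444, 0.2206, 0.1788]
tool_rot: [0.0, 0.707, 0.707, 0.0]
contact_force: [-0.0, -1.1, 0.2]
gripper_width: 0.814
grasp_force: 0.0
```

```bash
python3 chk.py 0.647,-0.096,0.046 0.038;python3 chk.py 0.582,0.3193,0.032 0.038; python3 chk.py 0.444,0.2205,0.024 0.04
```

```text
top 513 enc 0.6466 -0.0943 0.0335 plane slopes, z [ 0.011 -0.008  0.047]
scene 422 enc 0.6465 -0.0935 0.0337 plane slopes, z [0.018 0.008 0.045]
top 488 enc 0.5796 0.3195 0.0352 plane slopes, z [0.001 0.004 0.033]
scene 235 enc 0.5795 0.3223 0.0357 plane slopes, z [0.004 0.014 0.031]
top 119 enc 0.4467 0.2182 0.0265 plane slopes, z [0.005 0.017 0.025]
scene 177 enc 0.4443 0.2216 0.0299 plane slopes, z [ 0.009 -0.003  0.022]
```

Both full rolls are flat and centred on their spindles. I'll pick up the started tape roll.

>>> {"method": "drive_tool", "body": {
  "increments": [
    {"dx":0,"dy":0,"dz":0.05,"wx":0,"wy":0,"wz":0,"claw":0.07},
    {"dx":0,"dy":0,"dz":0.04,"wx":0,"wy":0,"wz":0,"claw":0.07},
    {"dx":0,"dy":0,"dz":0.02,"wx":0,"wy":0,"wz":0,"claw":0.07},
    {"dx":0,"dy":0,"dz":0.02,"wx":0,"wy":0,"wz":0,"claw":0.07},
    {"dx":0,"dy":0,"dz":0.017,"wx":0,"wy":0,"wz":0,"claw":0.07},
    {"dx":0,"dy":0,"dz":0,"wx":0,"wy":0,"wz":0,"claw":0.07},
    {"dx":0,"dy":0,"dz":0,"wx":0,"wy":0,"wz":0,"claw":0.048},
    {"dx":0,"dy":0,"dz":0,"wx":0,"wy":0,"wz":0,"claw":0.048},
    {"dx":0,"dy":0,"dz":0,"wx":0,"wy":0,"wz":0,"claw":0.048},
    {"dx":0,"dy":0,"dz":0,"wx":0,"wy":0,"wz":0,"claw":0.048},
    {"dx":0,"dy":0,"dz":0,"wx":0,"wy":0,"wz":0,"claw":0.048}
  ],
  "newtons": 40
}}

```text
t: 23.88
eef_pos: [0.4446, 0.2211, 0.0322]
tool_rot: [0.0, 0.707, 0.707, 0.001]
contact_force: [-1.4, -1.7, 6.3]
gripper_width: 0.612
grasp_force: 42.0
```

>>> {"method": "drive_tool", "body": {
  "increments": [
    {"dx":0,"dy":0,"dz":-0.01,"wx":0,"wy":0,"wz":0,"claw":0.048},
    {"dx":0,"dy":0,"dz":-0.03,"wx":0,"wy":0,"wz":0,"claw":0.048},
    {"dx":0,"dy":0,"dz":-0.05,"wx":0,"wy":0,"wz":0,"claw":0.048},
    {"dx":0,"dy":0,"dz":-0.04,"wx":0,"wy":0,"wz":0,"claw":0.048},
    {"dx":0.0246,"dy":0.0344,"dz":0,"wx":0,"wy":0,"wz":0,"claw":0.048},
    {"dx":0.0246,"dy":0.0344,"dz":0,"wx":0,"wy":0,"wz":0,"claw":0.048},
    {"dx":0.0246,"dy":0.0344,"dz":0,"wx":0,"wy":0,"wz":0,"claw":0.048},
    {"dx":0.0246,"dy":0.0344,"dz":0,"wx":0,"wy":0,"wz":0,"claw":0.048},
    {"dx":0,"dy":0,"dz":0.03,"wx":0,"wy":0,"wz":0,"claw":0.048},
    {"dx":0,"dy":0,"dz":0.035,"wx":0,"wy":0,"wz":0,"claw":0.048},
    {"dx":0,"dy":0,"dz":0,"wx":0,"wy":0,"wz":0,"claw":0.048},
    {"dx":0,"dy":0,"dz":0,"wx":0,"wy":0,"wz":0,"claw":0.048}
  ]
}}

```text
t: 25.38
eef_pos: [0.5823, 0.3197, 0.0979]
tool_rot: [0.0, 0.707, 0.707, 0.001]
contact_force: [0.2, -0.1, -0.5]
gripper_width: 0.607
grasp_force: 42.3
```

```bash
python3 snap.py f 0.582,0.3193,0.05
```

```text
{'t': np.float64(25.375), 'eef_pos': array([0.5823, 0.3197, 0.0979]), 'tool_rot': array([3.000e-04, 7.071e-01, 7.071e-01, 8.000e-04]), 'contact_force': array([ 0.2216, -0.1238, -0.5326]), 'gripper_width': np.float64(0.6066), 'grasp_force': np.float64(42.2927)}
top crop origin 136 145
scene crop origin 198 122
```

View pics/f.png

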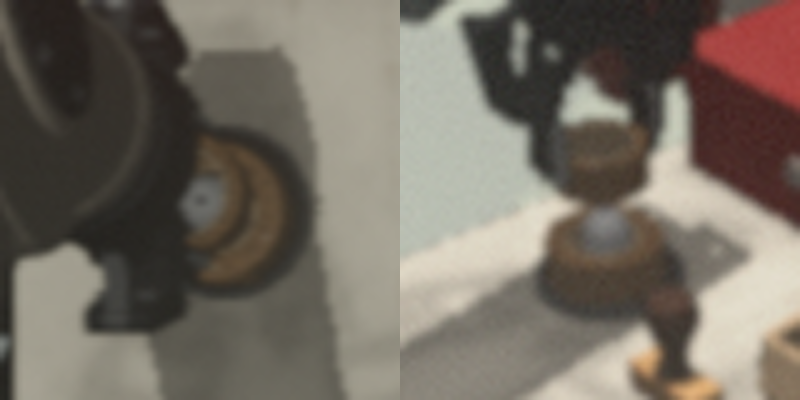

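The started roll is centred over the post (roll x≈603, post x≈605 in the scene crop). Lowering it.

>>> {"method": "drive_tool", "body": {
  "increments": [
    {"dx":0,"dy":0,"dz":0.008,"wx":0,"wy":0,"wz":0,"claw":0.048},
    {"dx":0,"dy":0,"dz":0.008,"wx":0,"wy":0,"wz":0,"claw":0.048},
    {"dx":0,"dy":0,"dz":0.008,"wx":0,"wy":0,"wz":0,"claw":0.048},
    {"dx":0,"dy":0,"dz":0.006,"wx":0,"wy":0,"wz":0,"claw":0.048},
    {"dx":0,"dy":0,"dz":0.002,"wx":0,"wy":0,"wz":0,"claw":0.048},
    {"dx":0,"dy":0,"dz":0.001,"wx":0,"wy":0,"wz":0,"claw":0.048},
    {"dx":0,"dy":0,"dz":0,"wx":0,"wy":0,"wz":0,"claw":0.048},
    {"dx":0,"dy":0,"dz":0,"wx":0,"wy":0,"wz":0,"claw":0.048}
  ]
}}

```text
t: 26.48
eef_pos: [0.5813, 0.3192, 0.0643]
tool_rot: [-0.001, 0.707, 0.707, -0.0]
contact_force: [-6.1, -1.0, 9.7]
gripper_width: 0.609
grasp_force: 43.2
```

>>> {"method": "drive_tool", "body": {
  "increments": [
    {"dx":0,"dy":0,"dz":-0.001,"wx":0,"wy":0,"wz":0,"claw":0.066},
    {"dx":0,"dy":0,"dz":0,"wx":0,"wy":0,"wz":0,"claw":0.066},
    {"dx":0,"dy":0,"dz":0,"wx":0,"wy":0,"wz":0,"claw":0.066},
    {"dx":0,"dy":0,"dz":-0.01,"wx":0,"wy":0,"wz":0,"claw":0.066},
    {"dx":0,"dy":0,"dz":-0.03,"wx":0,"wy":0,"wz":0,"claw":0.066},
    {"dx":0,"dy":0,"dz":-0.05,"wx":0,"wy":0,"wz":0,"claw":0.066},
    {"dx":0.0068,"dy":-0.038,"dz":0,"wx":0,"wy":0,"wz":0,"claw":0.066},
    {"dx":0.0068,"dy":-0.038,"dz":0,"wx":0,"wy":0,"wz":0,"claw":0.066},
    {"dx":0.0068,"dy":-0.038,"dz":0,"wx":0,"wy":0,"wz":0,"claw":0.066},
    {"dx":0.0068,"dy":-0.038,"dz":0,"wx":0,"wy":0,"wz":0,"claw":0.066},
    {"dx":0.0068,"dy":-0.038,"dz":0,"wx":0,"wy":0,"wz":0,"claw":0.066},
    {"dx":0,"dy":0,"dz":0,"wx":0,"wy":0,"wz":0,"claw":0.066},
    {"dx":0,"dy":0,"dz":0,"wx":0,"wy":0,"wz":0,"claw":0.066}
  ]
}}

```text
t: 28.1
eef_pos: [0.3925, 0.3536, 0.155]
tool_rot: [0.0, 0.707, 0.707, 0.001]
contact_force: [0.7, -1.4, 0.1]
gripper_width: 0.773
grasp_force: 0.0
```

```bash
python3 chk.py 0.582,0.3193,0.056 0.038; python3 chk.py 0.391,0.353,0.037 0.04
```

```text
top 259 enc 0.5787 0.3193 0.029 plane slopes, z [0.009 0.006 0.057]
scene 142 enc 0.5782 0.3205 0.0297 plane slopes, z [0.018 0.006 0.054]
top 284 enc 0.392 0.3532 0.0259 plane slopes, z [-0.005  0.017  0.038]
scene 146 enc 0.3932 0.3519 0.0263 plane slopes, z [ 0.023 -0.036  0.035]
```

>>> {"method": "drive_tool", "body": {
  "increments": [
    {"dx":-0.0005,"dy":-0.001,"dz":0.05,"wx":0,"wy":0,"wz":0,"claw":0.066},
    {"dx":0,"dy":0,"dz":0.03,"wx":0,"wy":0,"wz":0,"claw":0.066},
    {"dx":0,"dy":0,"dz":0.02,"wx":0,"wy":0,"wz":0,"claw":0.066},
    {"dx":0,"dy":0,"dz":0.019,"wx":0,"wy":0,"wz":0,"claw":0.066},
    {"dx":0,"dy":0,"dz":0,"wx":0,"wy":0,"wz":0,"claw":0.066},
    {"dx":0,"dy":0,"dz":0,"wx":0,"wy":0,"wz":0,"claw":0.042},
    {"dx":0,"dy":0,"dz":0,"wx":0,"wy":0,"wz":0,"claw":0.042},
    {"dx":0,"dy":0,"dz":0,"wx":0,"wy":0,"wz":0,"claw":0.042},
    {"dx":0,"dy":0,"dz":0,"wx":0,"wy":0,"wz":0,"claw":0.042},
    {"dx":0,"dy":0,"dz":0,"wx":0,"wy":0,"wz":0,"claw":0.042}
  ]
}}

```text
t: 29.55
eef_pos: [0.3912, 0.3533, 0.0362]
tool_rot: [-0.0, 0.707, 0.707, 0.001]
contact_force: [-0.3, -0.8, 7.4]
gripper_width: 0.548
grasp_force: 41.7
```

>>> {"method": "drive_tool", "body": {
  "increments": [
    {"dx":0,"dy":0,"dz":-0.01,"wx":0,"wy":0,"wz":0,"claw":0.042},
    {"dx":0,"dy":0,"dz":-0.04,"wx":0,"wy":0,"wz":0,"claw":0.042},
    {"dx":0,"dy":0,"dz":-0.05,"wx":0,"wy":0,"wz":0,"claw":0.042},
    {"dx":0,"dy":0,"dz":-0.05,"wx":0,"wy":0,"wz":0,"claw":0.042},
    {"dx":-0.0449,"dy":0.0256,"dz":0,"wx":0,"wy":0,"wz":0,"claw":0.042},
    {"dx":-0.0449,"dy":0.0256,"dz":0,"wx":0,"wy":0,"wz":0,"claw":0.042},
    {"dx":-0.0449,"dy":0.0256,"dz":0,"wx":0,"wy":0,"wz":0,"claw":0.042},
    {"dx":-0.0449,"dy":0.0256,"dz":0,"wx":0,"wy":0,"wz":0,"claw":0.042},
    {"dx":-0.0449,"dy":0.0256,"dz":0,"wx":0,"wy":0,"wz":0,"claw":0.042},
    {"dx":-0.0449,"dy":0.0256,"dz":0,"wx":0,"wy":0,"wz":0,"claw":0.042},
    {"dx":-0.0449,"dy":0.0256,"dz":0,"wx":0,"wy":0,"wz":0,"claw":0.042},
    {"dx":-0.0449,"dy":0.0256,"dz":0,"wx":0,"wy":0,"wz":0,"claw":0.042},
    {"dx":-0.0449,"dy":0.0256,"dz":0,"wx":0,"wy":0,"wz":0,"claw":0.042},
    {"dx":-0.0449,"dy":0.0256,"dz":0,"wx":0,"wy":0,"wz":0,"claw":0.042},
    {"dx":0,"dy":0,"dz":0.03,"wx":0,"wy":0,"wz":0,"claw":0.042},
    {"dx":0,"dy":0,"dz":0.03,"wx":0,"wy":0,"wz":0,"claw":0.042},
    {"dx":0,"dy":0,"dz":0,"wx":0,"wy":0,"wz":0,"claw":0.042},
    {"dx":0,"dy":0,"dz":0,"wx":0,"wy":0,"wz":0,"claw":0.042}
  ]
}}

```text
t: 31.8
eef_pos: [0.6471, -0.0961, 0.1266]
tool_rot: [0.001, 0.707, 0.707, 0.0]
contact_force: [0.8, -0.3, -0.9]
gripper_width: 0.547
grasp_force: 41.5
```

```bash
python3 snap.py g 0.647,-0.096,0.08
```

```text
{'t': np.float64(31.8), 'eef_pos': array([ 0.6471, -0.0961,  0.1266]), 'tool_rot': array([5.000e-04, 7.071e-01, 7.071e-01, 3.000e-04]), 'contact_force': array([ 0.756 , -0.2629, -0.8535]), 'gripper_width': np.float64(0.547), 'grasp_force': np.float64(41.5062)}
top crop origin 321 111
scene crop origin 336 176
```

View pics/g.png

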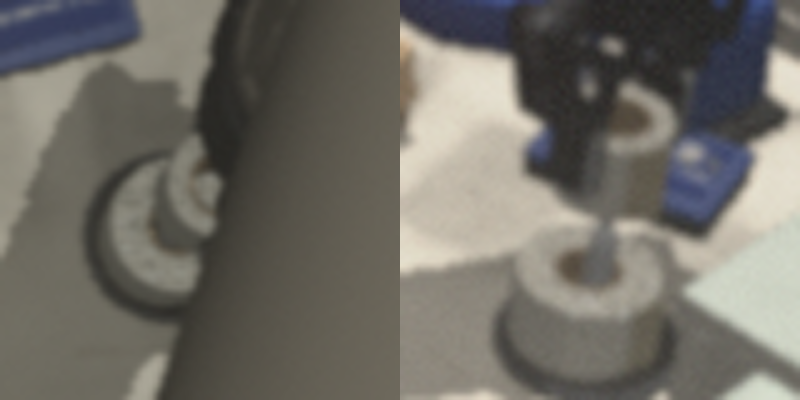

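The held roll's hole at (630,115) lies within about 2 mm of the post axis extended upwards. I'll correct by 1 mm in each axis and lower it.

>>> {"method": "drive_tool", "body": {
  "increments": [
    {"dx":0.001,"dy":-0.001,"dz":0.008,"wx":0,"wy":0,"wz":0,"claw":0.042},
    {"dx":0,"dy":0,"dz":0.008,"wx":0,"wy":0,"wz":0,"claw":0.042},
    {"dx":0,"dy":0,"dz":0.008,"wx":0,"wy":0,"wz":0,"claw":0.042},
    {"dx":0,"dy":0,"dz":0.008,"wx":0,"wy":0,"wz":0,"claw":0.042},
    {"dx":0,"dy":0,"dz":0.008,"wx":0,"wy":0,"wz":0,"claw":0.042},
    {"dx":0,"dy":0,"dz":0.003,"wx":0,"wy":0,"wz":0,"claw":0.042},
    {"dx":0,"dy":0,"dz":0.001,"wx":0,"wy":0,"wz":0,"claw":0.042},
    {"dx":0,"dy":0,"dz":0.001,"wx":0,"wy":0,"wz":0,"claw":0.042},
    {"dx":0,"dy":0,"dz":0,"wx":0,"wy":0,"wz":0,"claw":0.042}
  ]
}}

```text
t: 33.02
eef_pos: [0.6452, -0.0951, 0.0822]
tool_rot: [-0.001, 0.707, 0.707, 0.0]
contact_force: [-7.8, 1.5, 16.8]
gripper_width: 0.547
grasp_force: 43.0
```

>>> {"method": "drive_tool", "body": {
  "increments": [
    {"dx":0,"dy":0,"dz":-0.002,"wx":0,"wy":0,"wz":0,"claw":0.062},
    {"dx":0,"dy":0,"dz":0,"wx":0,"wy":0,"wz":0,"claw":0.062},
    {"dx":0,"dy":0,"dz":0,"wx":0,"wy":0,"wz":0,"claw":0.062},
    {"dx":0,"dy":0,"dz":-0.01,"wx":0,"wy":0,"wz":0,"claw":0.062},
    {"dx":0,"dy":0,"dz":-0.03,"wx":0,"wy":0,"wz":0,"claw":0.062},
    {"dx":0,"dy":0,"dz":-0.05,"wx":0,"wy":0,"wz":0,"claw":0.062},
    {"dx":0.0141,"dy":-0.0392,"dz":0,"wx":0,"wy":0,"wz":0,"claw":0.062},
    {"dx":0.0141,"dy":-0.0392,"dz":0,"wx":0,"wy":0,"wz":0,"claw":0.062},
    {"dx":0.0141,"dy":-0.0392,"dz":0,"wx":0,"wy":0,"wz":0,"claw":0.062},
    {"dx":0.0141,"dy":-0.0392,"dz":0,"wx":0,"wy":0,"wz":0,"claw":0.062},
    {"dx":0.0141,"dy":-0.0392,"dz":0,"wx":0,"wy":0,"wz":0,"claw":0.062},
    {"dx":0,"dy":0,"dz":0,"wx":0,"wy":0,"wz":0,"claw":0.062},
    {"dx":0,"dy":0,"dz":0,"wx":0,"wy":0,"wz":0,"claw":0.062}
  ]
}}

```text
t: 34.65
eef_pos: [0.4507, -0.0245, 0.173]
tool_rot: [0.001, 0.707, 0.707, 0.001]
contact_force: [0.1, -0.7, -0.5]
gripper_width: 0.732
grasp_force: 0.0
```

```bash
python3 chk.py 0.647,-0.096,0.084 0.038; python3 chk.py 0.647,-0.096,0.046 0.038; python3 chk.py 0.45,-0.0245,0.023 0.04
```

```text
top 273 enc 0.644 -0.0955 0.0261 plane slopes, z [ 0.005 -0.003  0.085]
scene 242 enc 0.6441 -0.0951 0.0259 plane slopes, z [0.014 0.015 0.083]
top 201 enc 0.6469 -0.0945 0.0338 plane slopes, z [ 0.01  -0.013  0.047]
scene 220 enc 0.6463 -0.0937 0.0338 plane slopes, z [-0.001  0.003  0.046]
top 38 enc 0.4506 -0.0223 0.0211 plane slopes, z [-0.048 -0.008  0.025]
scene 121 enc 0.4489 -0.0238 0.0229 plane slopes, z [-0.011  0.014  0.022]
```

The labels are stacked correctly. Last is the empty core.

>>> {"method": "drive_tool", "body": {
  "increments": [
    {"dx":0.001,"dy":-0.001,"dz":0.05,"wx":0,"wy":0,"wz":0,"claw":0.062},
    {"dx":0,"dy":0,"dz":0.05,"wx":0,"wy":0,"wz":0,"claw":0.062},
    {"dx":0,"dy":0,"dz":0.02,"wx":0,"wy":0,"wz":0,"claw":0.062},
    {"dx":0,"dy":0,"dz":0.02,"wx":0,"wy":0,"wz":0,"claw":0.062},
    {"dx":0,"dy":0,"dz":0,"wx":0,"wy":0,"wz":0,"claw":0.062},
    {"dx":0,"dy":0,"dz":0,"wx":0,"wy":0,"wz":0,"claw":0.036},
    {"dx":0,"dy":0,"dz":0,"wx":0,"wy":0,"wz":0,"claw":0.036},
    {"dx":0,"dy":0,"dz":0,"wx":0,"wy":0,"wz":0,"claw":0.036},
    {"dx":0,"dy":0,"dz":0,"wx":0,"wy":0,"wz":0,"claw":0.036},
    {"dx":0,"dy":0,"dz":0,"wx":0,"wy":0,"wz":0,"claw":0.036}
  ],
  "newtons": 25
}}

```text
t: 36.2
eef_pos: [0.4493, -0.0236, 0.033]
tool_rot: [0.0, 0.707, 0.707, 0.001]
contact_force: [-0.7, 0.1, 6.9]
gripper_width: 0.49
grasp_force: 25.9
```

>>> {"method": "drive_tool", "body": {
  "increments": [
    {"dx":0,"dy":0,"dz":-0.01,"wx":0,"wy":0,"wz":0,"claw":0.036},
    {"dx":0,"dy":0,"dz":-0.04,"wx":0,"wy":0,"wz":0,"claw":0.036},
    {"dx":0,"dy":0,"dz":-0.05,"wx":0,"wy":0,"wz":0,"claw":0.036},
    {"dx":0,"dy":0,"dz":-0.03,"wx":0,"wy":0,"wz":0,"claw":0.036},
    {"dx":0.0278,"dy":0.0372,"dz":0,"wx":0,"wy":0,"wz":0,"claw":0.036},
    {"dx":0.0278,"dy":0.0372,"dz":0,"wx":0,"wy":0,"wz":0,"claw":0.036},
    {"dx":0.0278,"dy":0.0372,"dz":0,"wx":0,"wy":0,"wz":0,"claw":0.036},
    {"dx":0.0278,"dy":0.0372,"dz":0,"wx":0,"wy":0,"wz":0,"claw":0.036},
    {"dx":0.0278,"dy":0.0372,"dz":0,"wx":0,"wy":0,"wz":0,"claw":0.036},
    {"dx":0,"dy":0,"dz":0,"wx":0,"wy":0,"wz":0,"claw":0.036},
    {"dx":0,"dy":0,"dz":0,"wx":0,"wy":0,"wz":0,"claw":0.036}
  ]
}}

```text
t: 37.58
eef_pos: [0.6339, 0.1148, 0.1624]
tool_rot: [0.0, 0.707, 0.707, -0.001]
contact_force: [-0.3, -0.2, 0.3]
gripper_width: 0.492
grasp_force: 25.6
```

```bash
python3 snap.py i 0.637,0.12,0.07
```

```text
{'t': np.float64(37.575), 'eef_pos': array([0.6339, 0.1148, 0.1624]), 'tool_rot': array([ 0.000e+00,  7.073e-01,  7.069e-01, -6.000e-04]), 'contact_force': array([-0.2911, -0.2214,  0.3083]), 'gripper_width': np.float64(0.4921), 'grasp_force': np.float64(25.5868)}
top crop origin 224 118
scene crop origin 263 139
```

View pics/i.png

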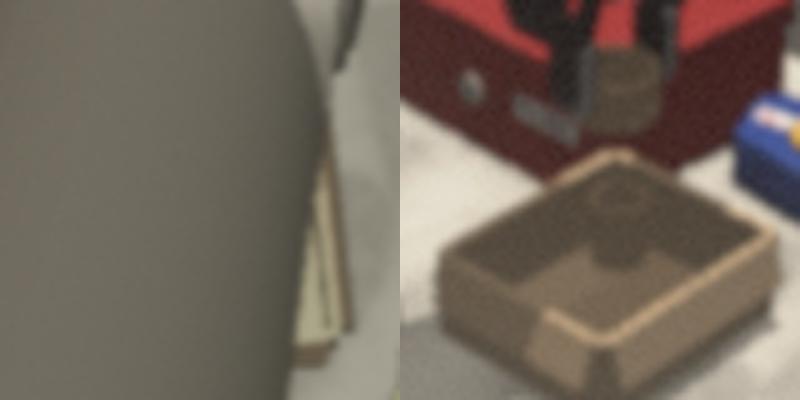

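The core is held above the carton; the fixed old label core is in the far corner at (620,220). Lowering and releasing.

>>> {"method": "drive_tool", "body": {
  "increments": [
    {"dx":0,"dy":0,"dz":0.04,"wx":0,"wy":0,"wz":0,"claw":0.036},
    {"dx":0,"dy":0,"dz":0.03,"wx":0,"wy":0,"wz":0,"claw":0.036},
    {"dx":0,"dy":0,"dz":0.02,"wx":0,"wy":0,"wz":0,"claw":0.036},
    {"dx":0,"dy":0,"dz":0.015,"wx":0,"wy":0,"wz":0,"claw":0.036},
    {"dx":0,"dy":0,"dz":0.012,"wx":0,"wy":0,"wz":0,"claw":0.036},
    {"dx":0,"dy":0,"dz":0,"wx":0,"wy":0,"wz":0,"claw":0.036},
    {"dx":0,"dy":0,"dz":0,"wx":0,"wy":0,"wz":0,"claw":0.036}
  ]
}}

```text
t: 38.55
eef_pos: [0.6352, 0.1153, 0.046]
tool_rot: [0.0, 0.707, 0.707, 0.0]
contact_force: [0.6, -0.7, -0.3]
gripper_width: 0.494
grasp_force: 25.6
```

>>> {"method": "drive_tool", "body": {
  "increments": [
    {"dx":0,"dy":0,"dz":0.006,"wx":0,"wy":0,"wz":0,"claw":0.036},
    {"dx":0,"dy":0,"dz":0,"wx":0,"wy":0,"wz":0,"claw":0.056},
    {"dx":0,"dy":0,"dz":0,"wx":0,"wy":0,"wz":0,"claw":0.056},
    {"dx":0,"dy":0,"dz":0,"wx":0,"wy":0,"wz":0,"claw":0.056},
    {"dx":0,"dy":0,"dz":-0.02,"wx":0,"wy":0,"wz":0,"claw":0.056},
    {"dx":0,"dy":0,"dz":-0.04,"wx":0,"wy":0,"wz":0,"claw":0.056},
    {"dx":0,"dy":0,"dz":-0.05,"wx":0,"wy":0,"wz":0,"claw":0.056},
    {"dx":0,"dy":0,"dz":-0.05,"wx":0,"wy":0,"wz":0,"claw":0.056},
    {"dx":0,"dy":-0.05,"dz":-0.03,"wx":0,"wy":0,"wz":0,"claw":0.056},
    {"dx":0,"dy":-0.05,"dz":0,"wx":0,"wy":0,"wz":0,"claw":0.056},
    {"dx":0,"dy":-0.03,"dz":0,"wx":0,"wy":0,"wz":0,"claw":0.056},
    {"dx":0,"dy":0,"dz":0,"wx":0,"wy":0,"wz":0,"claw":0.056},
    {"dx":0,"dy":0,"dz":0,"wx":0,"wy":0,"wz":0,"claw":0.056}
  ]
}}

```text
t: 40.17
eef_pos: [0.5056, 0.1156, 0.2304]
tool_rot: [0.0, 0.707, 0.707, 0.001]
contact_force: [-0.3, -0.2, 1.5]
gripper_width: 0.658
grasp_force: 0.0
```

```bash
python3 snap.py j 0.637,0.12,0.03; python3 chk.py 0.582,0.3193,0.056 0.038; python3 chk.py 0.582,0.3193,0.032 0.038; python3 chk.py 0.647,-0.096,0.084 0.038
python3 - <<'E'
import cv2,numpy as np
p=np.load('last_scene.npz')["p"][110:320,140:420,::-1]; cv2.imwrite('pics/k.png',cv2.resize(p,(800,600),interpolation=cv2.INTER_CUBIC))
E
```

```text
{'t': np.float64(40.175), 'eef_pos': array([0.5056, 0.1156, 0.2304]), 'tool_rot': array([3.000e-04, 7.071e-01, 7.071e-01, 1.100e-03]), 'contact_force': array([-0.3203, -0.1913,  1.5336]), 'gripper_width': np.float64(0.6581), 'grasp_force': np.float64(0.0)}
top crop origin 224 121
scene crop origin 263 153
top 258 enc 0.5787 0.3192 0.029 plane slopes, z [ 0.012 -0.002  0.057]
scene 142 enc 0.5785 0.3209 0.0296 plane slopes, z [0.006 0.001 0.054]
top 208 enc 0.5794 0.3193 0.0349 plane slopes, z [ 0.007 -0.002  0.033]
scene 134 enc 0.5779 0.3166 0.0328 plane slopes, z [0.041 0.058 0.033]
top 272 enc 0.645 -0.0955 0.0262 plane slopes, z [-0.001  0.01   0.085]
scene 246 enc 0.6456 -0.0954 0.0266 plane slopes, z [0.025 0.019 0.083]
```

View pics/k.png

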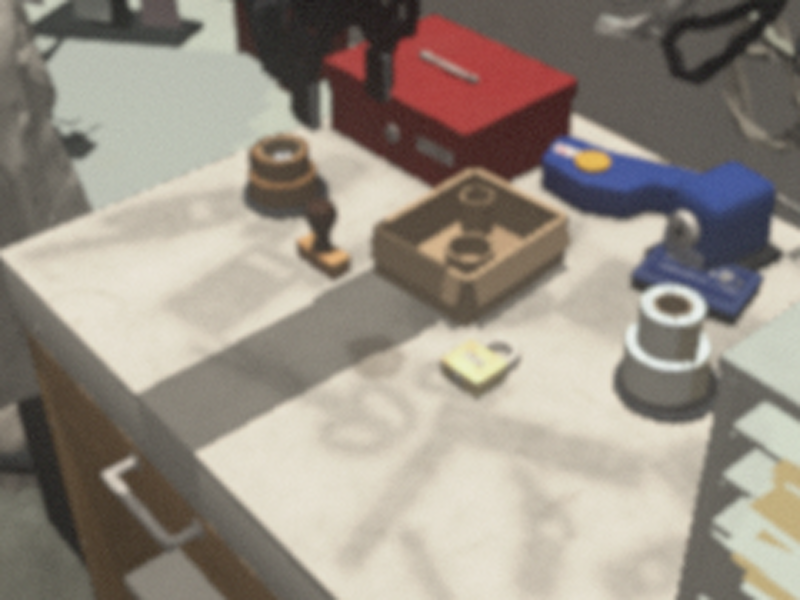

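The picture shows the tape stack on the thick spindle (280,170) and the label stack on the thin one (670,345). The core is in the carton (467,250), the padlock and stamp are where they were, and the arm is clear. Handing in.

```bash
python3 -c "
from station import *
print(hand_in())"
```

```text
the job is handed in; nothing more can be done
None
```

I handed the job in at about 40 s; no verdict came back. In the last pictures both spindles are stacked with the full roll at the bottom (each was pressed down with about 17 N) and the started roll on top, the empty core is in the carton, and the padlock and date stamp look undisturbed.

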